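Fish a column ring out of the gap between two bench machines

ROBOT

A 6-joint arm with a two-finger parallel gripper is mounted at the origin on the work surface. World frame = base frame: x ahead of the robot, y to its left, z up, the work surface at z = 0. Lengths are in mm, angles in rad, forces in N, time in s.
With the tool pointing down it reaches from about 350 to 975 mm from the base axis. Payload 7.1 kg.
Tool frame: the origin (TCP) lies midway between the tips of the shut fingers; the grasp point (between the pads) lies 19 mm behind it (ctrl.hold_point_z is the distance from the TCP to the grasp point, in mm); x points along the fingers, y is the direction in which the jaws open and shut, and the axes are right-handed (so a half turn about x gives the same grasp; the last joint's range is limited). The gripper opens to 88 mm and grips with 3 to 60 N. Pads are 20 mm wide; open, the fingers measure 115 mm over their backs; the gripper's body (75 mm by 178 mm) begins 61 mm behind the grasp point.
Start: joints at [1.217, 0.423, 1.63, -0, 1.089, -0.019], TCP at [205.331, 590.292, 222.675] pointing down, gripper open.
Joint ranges: [-3, 3], [-0.9, 2.11], [0.09, 2.58], [-1.31, 4.45], [0.11, 2.69], [-2.54, 2.54]. Speed limits (rad/s): [2.39, 2.39, 3.01, 3.14, 3.14, 3.14].

INTERFACE

Orientations are given as a rotation vector (axis times angle).
In Python, from workcell import ctrl, get_image, calibration gives the robot as it stands.
- The arm moves only by the tool move_arm, never from a script. Its argument "rows" is a list of rows, each a list of 5 numbers: the shift along the world's x, y, z in mm, then the turn about the world's z in rad, then the closure, from -1 (fully open) to 1 (shut). In form: [[tx, ty, tz, roll, jaw], ...]. A call has 1 to 12 rows; each row is the pose to reach, as a shift and turn from the pose measured when the call began; what a row does not reach only later rows make up. A row lasts 1/8 s, in which the tool goes at most 62.5 mm and 10.7 degrees, less where a joint would pass 70% of its speed; a pose out of reach is approached as far as the arm can. A call with a gripper value outside its range is refused whole. The fingers move at their own pace and stop on an object; the grip force is fixed at half the most. Time passes only in rows, so rows that repeat a pose let the fingers close. It gives the time, the measured TCP pose, the force and the opening at its end, in the units of the state.
- ctrl.get_obs(): the state, without advancing time (a new reading comes with each control period).
- get_image(name): name is "scene" or "top"; returns the picture (480x640x3 uint8, blue, green, red); there is no depth.
- calibration(name): a dict with "fx", "fy", "cx", "cy" (pixels), "D" ([k1, k2, p1, p2, k3] as OpenCV has them; the pictures are not rectified), "view" (4x4, takes a point from world to camera coordinates). Camera axes: x right, y up, looking along -z (the intrinsics and any distortion apply to the point x, -y, -z); pixel columns grow to the right and rows downward; lengths in mm; the calibration is good to about 2 mm. A picture is of the moment at which its call begins. calibration takes no time and is no camera call.
- ctrl.close_job(): hands the job in, once; it reports no verdict.
The state is a dict: "t": time; "qpos": joint angles; "qvel": joint speeds; "joint_torque": joint torques, N m; "ee_pos": TCP position; "orientation": TCP orientation; "ft_force": force on the tool from outside, world axes, zero at the start; "moment": the same for the moment, N m; "width": finger opening in mm.
Only numpy, scipy, OpenCV 4.12 (cv2) and the standard library are available. Lean on these libraries where they do the work, as an engineer would, in place of code of your own. Each camera call takes 0.05 s, during which the arm holds its last target.

TASK

The steel retaining ring of a column has dropped into the gap between the block heater and the stirrer. Fish it out with the bent rod from the stand, not with the fingers: feel the toe gently down onto the bench behind the ring, draw the ring along the bench and out at the front until it lies flat in the open, at least 2 cm clear of both machines, then hang the rod back by its collar in the slot of the stand. Press and pull lightly (stay below 20 N), do not flick the ring or knock the machines, and leave everything else where it stands.

Things in the scene. Friction and masses are not known exactly. Their poses are not given: they have to be found in the camera images.
- gap_mouth (a point): Middle of the front mouth of the gap, at bench height. x along the gap, inward, away from the robot; y to the left, square to the side walls; z up. The gap is 36 mm wide (y -18 to +18 mm), 95 mm deep, open at the top and front; its floor is the bench top, z = 0. The machines' fronts lie in the plane x = 0, knobs stick out 14 mm.
- ring_center (a point): Centre (half-way up) of the dark steel retaining ring: outer diameter 28 mm, hole 16 mm, 5 mm thick, 15 to 30 g. It lies flat on the bench in the gap, 60 to 130 mm in from the mouth, and slides freely; the gap behind it is empty. Only the rod may touch it.
- rod_grip (a point): Middle of the rod's black grip, taken from above: 18 mm (x) by 16 mm (y) by 70 mm tall, z up; take it across y, so that the pull (along y) bears square on the pads. Below, on the same axis, a collar and a 6 mm steel rod that ends in a toe bent square, 6 mm thick, pointing along +x to 21 mm from the axis (3 mm on the other side). Weighs 90 g.
- rod_collar (a point): Centre of the underside of the rod's collar (30 mm wide, 8 mm thick), 43 mm below rod_grip, same axes. The rod is clamped in the collar at an unknown reach: collar underside to toe underside is 138 to 160 mm, different each time (it holds to 50 N), so feel for the bench. The toe must slide on the bench, or less than 1.5 mm over it, to catch the ring.
- stand_slot (a point): Place of the rod's axis in the stand's slot, at the top face of its plate, 185 mm over the bench. x into the slot, y across, z up. Slot 12 mm wide along x, open end 25 mm to -x of this point (robot side), closed end 15 mm to +x. The rod hangs with its collar on the plate; it comes out and goes back sideways through the open end, collar just above the plate.
- beaker_rim (a point): Bystander: centre of the rim of a clear beaker, 72 mm wide, 85 mm tall, on the bench. Leave it.
- dish_rim (a point): Bystander: centre of the rim of a low glass beaker, 72 mm wide, 45 mm tall, on the hot plate of the stirrer. Leave it.
- wash_bottle: Bystander: wash bottle, 68 mm wide, 200 mm tall with its bent spout, origin at the centre of its foot. Leave it.
- machines: Two fixed machines, one body, origin and axes as gap_mouth. Seen from the robot: left a grey block heater 190 mm wide, right a white stirrer with hot plate 170 mm wide; both 270 mm deep, 95 mm high, with small tubes on the heater up to 130 mm high, 70 mm or more from the gap.
- stand: The fixed stand, origin under the centre of its foot (80 x 80 x 10 mm), axes as stand_slot. Aluminium plate 72 mm wide, 8 mm thick, on a 16 mm pillar that stands 36 mm behind the slot point, below the plate; nothing rises above the plate.
Things that resemble listed ones, but are neither listed nor needed, are in the scene too. Leave any orange look-alike of the stand alone.

How it is judged (in metres and radians):
On the way, in this order (a step that is already met when the one before it is completed fails the run):
1. the rod stands down in the gap with its toe on the bench, the ring still inside (contact force between rod and table above 0.2 N and x of each of rod_grip, ring_center in the frame of gap_mouth above 0.02 m), for 0.1 s.
2. the ring lies flat on the open bench in front, drawn clear of the machines (x of ring_center in the frame of gap_mouth below -0.032 m and height (world z) of ring_center below 0.008 m), for 0.2 s.
At the end, for the whole second after the job is handed in: The ring lies flat and still on the bench in front of the gap, its edge at least 18 mm clear of the machines' fronts (not more than 200 mm out or 120 mm to the side), and the rod hangs upright (within 7 degrees) and still by its collar in the slot of the stand, let go (x of ring_center in the frame of gap_mouth between -0.2 and -0.032 m and y of ring_center in the frame of gap_mouth between -0.12 and 0.12 m and height (world z) of ring_center below 0.006 m and linear speed of each of ring, rod below 0.02 m/s and distance between rod_collar and stand_slot below 0.022 m and z of rod_collar in the frame of stand_slot between -0.004 and 0.004 m and angle between rod_grip's own z axis and vertical below 0.12 rad); the robot touches nothing.
It fails at once if the rod presses on the bench, a machine or the ring with more than 20 N (contact force between rod and table above 20 N or contact force between rod and machines above 20 N or contact force between rod and ring above 20 N).
It fails at once if the fingers touch the ring (contact force between the fingers and ring above 0.3 N).
It fails at once if the ring is flicked (linear speed of ring above 0.5 m/s).
It fails at once if the robot knocks against a machine (contact force between the arm and machines above 5 N).
It fails at once if a bystander is moved (distance of any of beaker_rim, dish_rim, wash_bottle from where it was at the start of the episode above 0.012 m).
It also fails if it takes over 67 s, if anything falls off the work surface, if the arm or the gripper's body presses on something with over 40 N, if the wrist force passes 120 N, or if a joint passes its speed limit or range.

## Working session

There is one attempt and no reset: what is moved stays moved. The work goes in short steps, Python scripts to look and compute and a tool call to move; the robot and the scene stay as the last step left them, time stands still between calls to the robot, and variables do not carry over. Pictures are saved under pics/ and viewed, and the job is handed in when it is done.

Besides the shell and the picture viewer there is one more tool, called after ">>>" as a command line: name --pt "numbers of a row" for each row, then --argument value for the rest. move_arm: Moves the arm, as the interface text tells. Its arguments: {"type":"object","properties":{"rows":{"type":"array"}},"required":["rows"]}

```bash
mkdir -p pics; ls; python3 - <<'E'
from workcell import ctrl,get_image,calibration
import cv2,json
for n in("scene","top"):
    im=get_image(n); cv2.imwrite(f"pics/{n}0.png",im)
    c=calibration(n); print(n,{k:(v.tolist() if hasattr(v,'tolist') else v) for k,v in c.items()})
print(ctrl.get_obs(), ctrl.hold_point_z)
E
```

```text
pics
scene {'fx': 603.888967555978, 'fy': 603.888967555978, 'cx': 312.5003668373441, 'cy': 237.8405883010653, 'D': [-0.1697524068126739, 0.0, 0.0, 0.0, 0.0], 'view': [[-0.45212333730955456, 0.8918533473149186, -0.01349424852469016, 159.43315596597108], [-0.6528410779445348, -0.32057214985635213, 0.6863177279399785, 215.21343959813774], [0.6077688827245836, 0.31910986136384417, 0.7271766508710654, -1724.3188417334436], [0.0, 0.0, 0.0, 1.0]]}
top {'fx': 490.1021820556982, 'fy': 490.1021820556982, 'cx': 316.76463416395796, 'cy': 235.5830347631066, 'D': [-0.015402484385512902, 0.0, 0.0, 0.0, 0.0], 'view': [[0.0027795317626142907, -0.9997554790440132, 0.02193755512031176, 46.92151497094864], [0.9967235365663419, 0.004543127551181499, 0.08075612451534452, -485.73215422894157], [-0.08083604306164888, 0.021641213310020162, 0.9964924445416563, -1236.432358108938], [0.0, 0.0, 0.0, 1.0]]}
{'t': 0.1, 'qpos': array([ 1.21700631e+00,  4.23771907e-01,  1.63062168e+00, -2.54737135e-05,
        1.08861854e+00, -1.89726361e-02]), 'qvel': array([ 0.0010528 , -0.00247479, -0.00293515, -0.00073379, -0.00091966,
       -0.00019939]), 'joint_torque': array([ 4.96957255e-04, -5.45610917e+01, -2.74324322e+01,  6.44690730e-02,
        1.88975735e-02, -7.16091421e-06]), 'ee_pos': array([205.15959389, 589.81972556, 221.97158197]), 'orientation': array([ 0.26163913,  1.55502244, -0.26384529]), 'ft_force': array([-0.10299193,  0.01461682, -0.02997887]), 'moment': array([-0.06434458,  0.03137419, -0.0014308 ]), 'width': 87.66289698148644} 18.700000000000003
```

View pics/scene0.png

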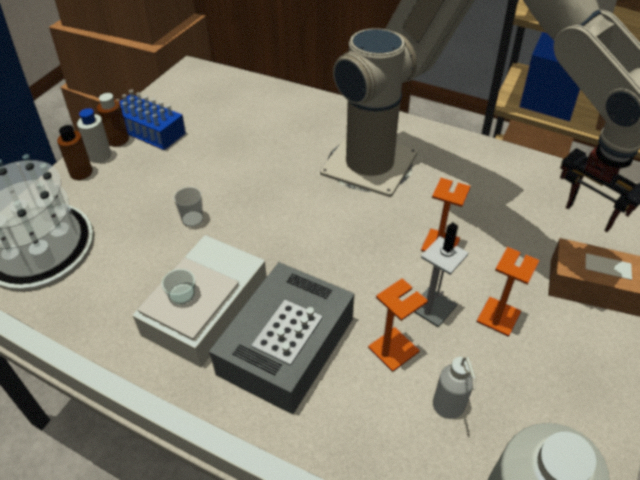

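View pics/top0.png

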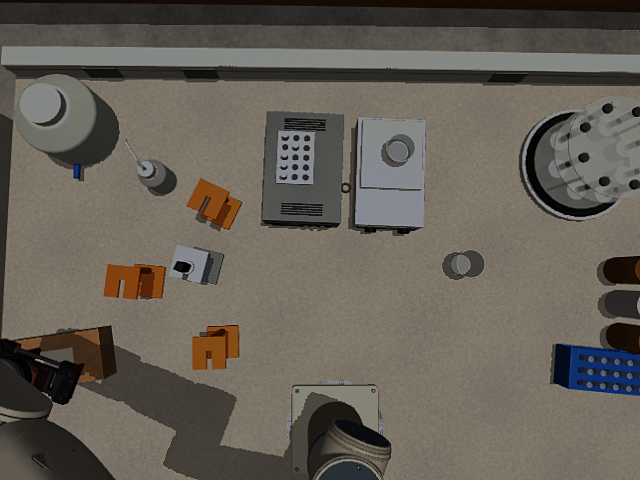

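Candidates for the stand and rod are the grey plate with the black grip at top (184,265) / scene (447,250), and the orange look-alikes at top (208,197), (122,281), (208,352). The description says aluminium, so I choose the grey one. For the ring, there is a dark ring in the gap at top (346,187). Next I check close crops of both.

```bash
cat > h.py <<'E'
import numpy as np,cv2
from workcell import calibration
def cam(n):
    c=calibration(n);K=np.array([[c['fx'],0,c['cx']],[0,c['fy'],c['cy']],[0,0,1.]]);V=np.array(c['view']);F=np.diag([1,-1,-1.])
    return K,np.array(c['D']),F@V[:3,:3],F@V[:3,3]
def proj(n,P):
    K,D,R,t=cam(n);return cv2.projectPoints(np.array(P,float).reshape(-1,3),cv2.Rodrigues(R)[0],t,K,D)[0].reshape(-1,2)
def back(n,uv,z):
    K,D,R,t=cam(n);q=cv2.undistortPoints(np.array(uv,float).reshape(-1,1,2),K,D).reshape(-1,2)
    d=np.c_[q,np.ones(len(q))]@R; o=-R.T@t
    return o+d*((z-o[2])/d[:,2])[:,None]
E
python3 - <<'E'
import cv2
def crop(n,x,y,w,h,s,o):
    im=cv2.imread(f"pics/{n}0.png")[y:y+h,x:x+w];cv2.imwrite(f"pics/{o}.png",cv2.resize(im,None,fx=s,fy=s,interpolation=cv2.INTER_CUBIC))
crop("top",160,235,75,56,10,"c_stand_top")
crop("top",300,100,133,140,4.2,"c_gap_top")
crop("scene",410,210,75,120,5,"c_stand_scene")
crop("scene",130,220,240,190,3.2,"c_mach_scene")
E
```

```text
(no output)
```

View pics/c_stand_top.png

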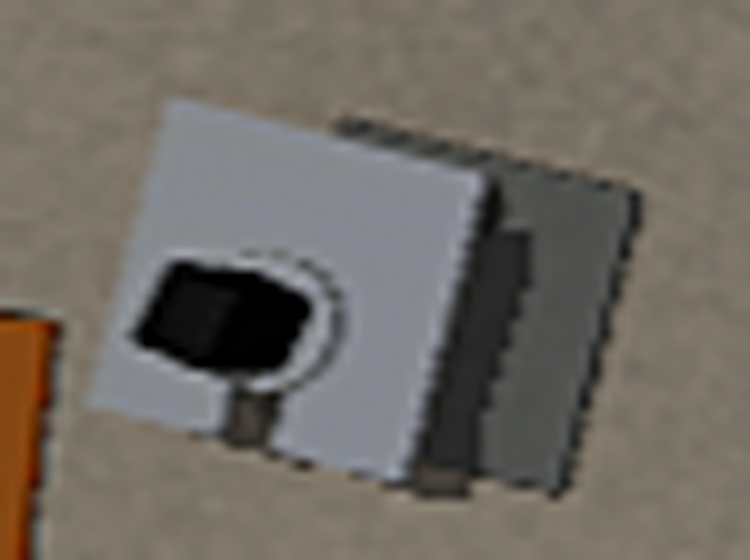

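View pics/c_gap_top.png

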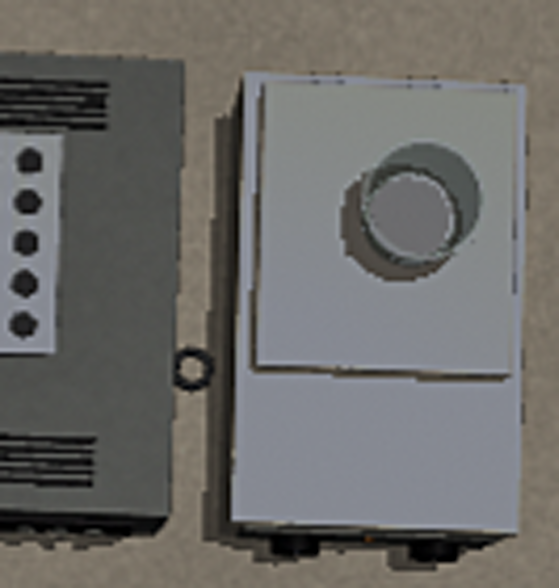

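View pics/c_stand_scene.png

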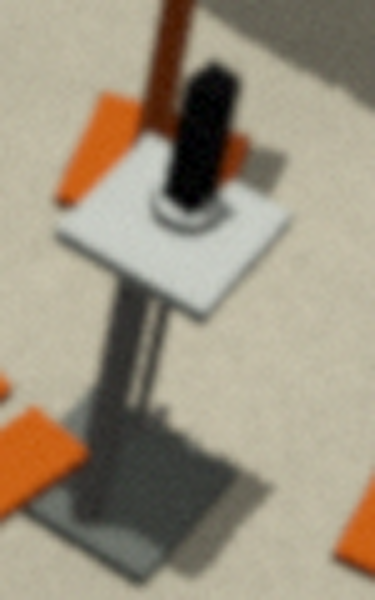

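View pics/c_mach_scene.png

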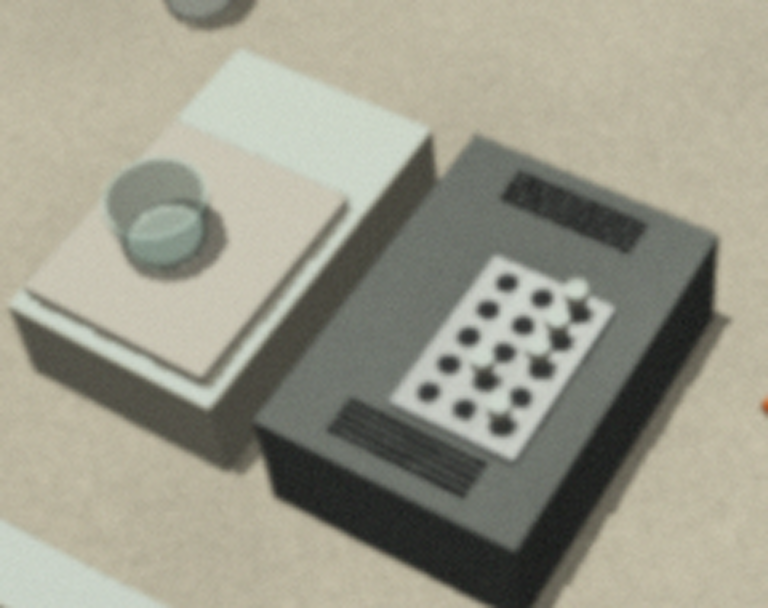

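The crops confirm both: the grey plate holds a black grip on a collar, with its slot opening towards the robot at about (185,278), and the dark ring lies in the gap at (346,187). Next I measure.

```bash
python3 - <<'E'
from h import *
o=lambda c,s,x,y:[((a+.5)/s-.5+x,(b+.5)/s-.5+y) for a,b in c]
P=back("top",o([(170,98),(487,180),(405,480),(92,405)],10,160,235),185)
print("plate TL TR BR BL\n",P.round(1)); c=P.mean(0);print("centre",c.round(1))
print("edges",[(np.linalg.norm(P[i]-P[(i+1)%4]).round(1)) for i in range(4)])
d1=(P[0]-P[3]+P[1]-P[2]);d2=P[0]-P[1]+P[3]-P[2]
print("yaw x",np.arctan2(d1[1],d1[0]),"yaw from y",np.arctan2(-d2[0],d2[1]))
print("slot mouth",back("top",o([(248,440),(248,400)],10,160,235),185))
S=back("scene",[(x/5+410,y/5+210) for x,y in[(58,233),(150,133),(292,215),(205,315)]],185);print("scene plate",S.round(1),S.mean(0).round(1))
M=back("top",o([(184,60),(168,518),(232,523),(245,75),(520,533),(525,88)],4.2,300,100),95)
print("mach HR,HF,SF,SR,SFr,SRr\n",M.round(1))
for a,b in((1,0),(2,3),(4,5)):
    d=M[b]-M[a];print(np.arctan2(d[1],d[0]),np.linalg.norm(d))
H=back("top",[(266.5,112),(262,221)],95);print(H.round(1))
print("ring",back("top",o([(193,369)],4.2,300,100),2.5))
Ms=back("scene",[(x/3.2+130,y/3.2+220) for x,y in[(475,135),(260,422),(432,133),(210,408),(718,240),(240,50)]],95);print("scene HF,HR,SF,SR,HFl,SFr\n",Ms.round(1))
# rod grip by top centre of grip
for z in(185+8+74,): pass
E
```

```text
plate TL TR BR BL
 [[451.3 361.9 185. ]
 [433.4 291.7 185. ]
 [367.5 308.4 185. ]
 [383.6 377.3 185. ]]
centre [409.  334.8 185. ]
edges [np.float64(72.4), np.float64(68.0), np.float64(70.8), np.float64(69.4)]
yaw x -0.23497509887297782 yaw from y -0.23986671373842858
slot mouth [[376.0989505  342.92923149 185.        ]
 [384.85764035 343.13778217 185.        ]]
scene plate [[437.5 296.3 185. ]
 [366.8 312.3 185. ]
 [385.2 380.8 185. ]
 [452.9 364.8 185. ]] [410.6 338.5 185. ]
mach HR,HF,SF,SR,SFr,SRr
 [[ 780.2  -14.5   95. ]
 [ 510.2   -4.8   95. ]
 [ 507.5  -41.6   95. ]
 [ 771.5  -50.2   95. ]
 [ 502.6 -208.2   95. ]
 [ 765.6 -215.3   95. ]]
-0.03595544047815851 270.11274990860306
-0.03273684835944303 264.144321735729
-0.02699906397127939 263.04063444750034
[[783.1 174.6  95. ]
 [514.  182.3  95. ]]
ring [[613.73478189 -26.81719003   2.5       ]]
scene HF,HR,SF,SR,HFl,SFr
 [[ 513.6   -2.    95. ]
 [ 779.4   -7.3   95. ]
 [ 525.3  -29.9   95. ]
 [ 785.1  -41.    95. ]
 [ 523.1  187.4   95. ]
 [ 518.  -196.3   95. ]]
```

```bash
python3 - <<'E'
from h import *
from scipy.spatial.transform import Rotation as Ro
from workcell import ctrl
ob=ctrl.get_obs();R=Ro.from_rotvec(ob['orientation']).as_matrix();print(R.round(3),"jaw yaw",np.arctan2(R[1,1],R[0,1]))
print("collar top",back("top",[(186.8,266.7)],193),"scene",back("scene",[(410+187/5,210+207/5)],193))
print("slot est:",)
im={n:cv2.imread(f"pics/{n}0.png") for n in("top","scene")}
def fr(x,y,yaw,P): 
    c,s=np.cos(yaw),np.sin(yaw);P=np.array(P,float);return np.c_[x+c*P[:,0]-s*P[:,1],y+s*P[:,0]+c*P[:,1],P[:,2]]
def box(x0,x1,y0,y1,z0,z1):return [(x,y,z) for z in(z0,z1) for x,y in((x0,y0),(x1,y0),(x1,y1),(x0,y1))]
E=[(i,(i+1)%4) for i in range(4)]+[(4+i,4+(i+1)%4) for i in range(4)]+[(i,i+4) for i in range(4)]
def draw(n,P,col,s):
    q=proj(n,P)
    for a,b in E: cv2.line(big[n],tuple(int(v) for v in (q[a]+.5)*s),tuple(int(v) for v in (q[b]+.5)*s),col,1)
s=6;big={n:cv2.resize(im[n],None,fx=s,fy=s,interpolation=cv2.INTER_CUBIC) for n in im}
for n in im:
    draw(n,fr(400,339,-.237,box(-25,45,-36,36,177,185)),(0,0,255),s)
    draw(n,fr(400,339,-.237,box(-9,9,-8,8,193,263)),(0,255,0),s)
    draw(n,fr(400,339,-.237,box(-15,15,-15,15,185,193)),(255,0,255),s)
    draw(n,fr(511,-22,-.032,box(0,270,18,208,0,95)),(0,0,255),s)
    draw(n,fr(511,-22,-.032,box(0,270,-188,-18,0,95)),(0,255,0),s)
a=big["top"][235*s:295*s,160*s:235*s];b=big["scene"][215*s:330*s,405*s:490*s]
cv2.imwrite("pics/f1.png",np.hstack([a[:360],cv2.resize(b,(300,360))]))
cv2.imwrite("pics/f2.png",cv2.resize(big["top"][95*s:245*s,250*s:440*s],(760,600)))
cv2.imwrite("pics/f3.png",cv2.resize(big["scene"][220*s:410*s,130*s:370*s],(760,600)))
E
```

```text
[[-0.     0.329  0.944]
 [-0.001  0.944 -0.329]
 [-1.    -0.001 -0.   ]] jaw yaw 1.2359907818916263
collar top [[401.96530846 336.24320389 193.        ]] scene [[407.7095359  340.96582144 193.        ]]
slot est:
```

View pics/f1.png

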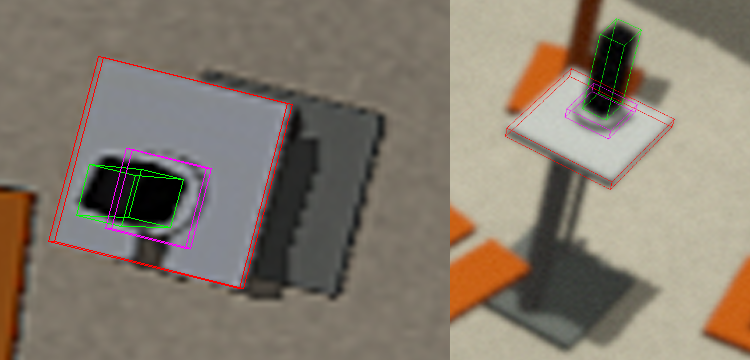

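View pics/f2.png

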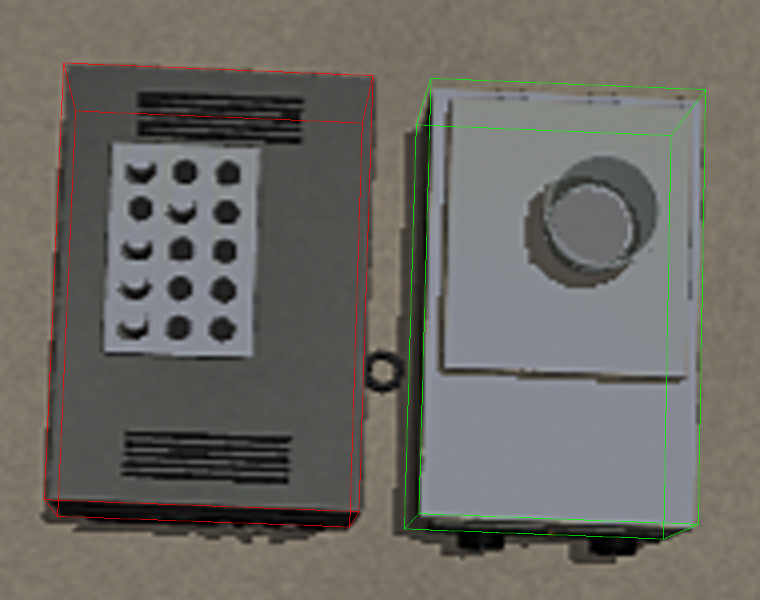

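View pics/f3.png

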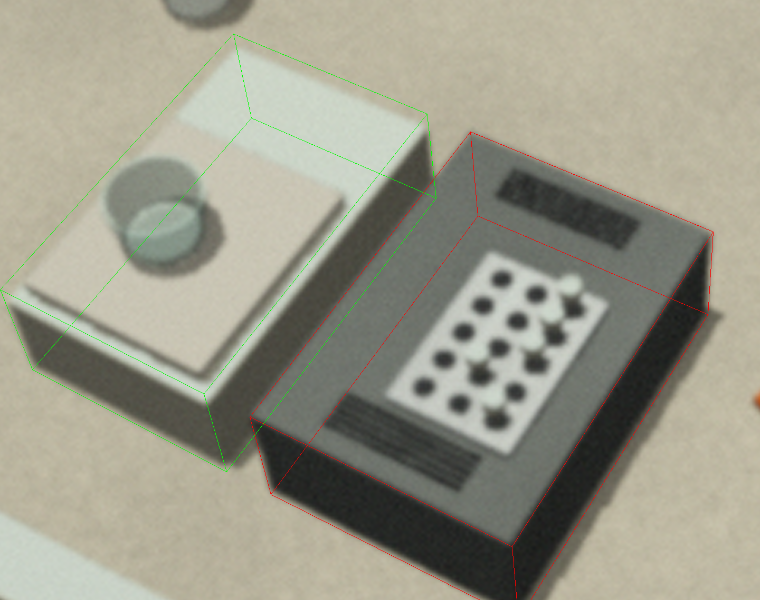

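Overlays agree to about 2–3 mm: mouth at about (511,-22) with yaw -0.032, stand slot at about (400,339) with yaw -0.237, grip there, and ring at (614,-27). Now I go above the grip.

>>> move_arm --pt "0 0 50 0 -1" --pt "10 -10 100 0.03 -1" --pt "45 -55 110 0.06 -1" --pt "80 -100 110 0.098 -1" --pt "115 -145 110 0.098 -1" --pt "150 -190 110 0.098 -1" --pt "180 -230 110 0.098 -1" --pt "196 -251 110 0.098 -1" --pt "196 -251 90 0.098 -1" --pt "196 -251 90 0.098 -1"

```text
t: 1.35
ee_pos: [400.5, 337.8, 310.6]
orientation: [0.184, 1.565, -0.19]
ft_force: [0.2, -0.2, -0.7]
width: 87.8
```

```bash
python3 - <<'E'
from workcell import ctrl,get_image
import cv2,numpy as np
a=get_image("top")[220:320,120:260];b=get_image("scene")[150:330,370:530]
cv2.imwrite("pics/g1.png",np.hstack([cv2.resize(a,(440,400)),cv2.resize(b,(356,400))]));print(ctrl.get_obs()['ee_pos'],ctrl.get_obs()['qpos'],ctrl.get_obs()['ft_force'])
E
```

```text
[401.02474814 338.94706497 312.08412605] [ 6.79486450e-01  1.78186153e-01  1.75614688e+00 -8.14898487e-04
  1.20890928e+00 -6.54420126e-01] [ 0.01101999  0.0505805  -0.50122241]
```

View pics/g1.png

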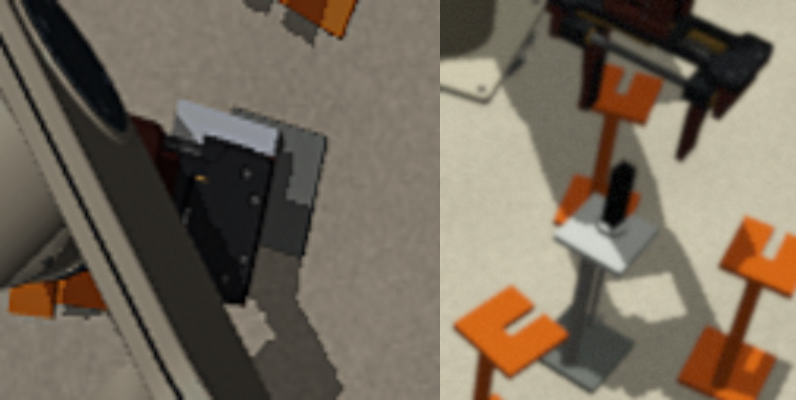

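The picture shows the open jaws above the grip, straddling it, and nothing in the way. I descend and close.

>>> move_arm --pt "0 0 -30 0 -1" --pt "0 0 -60 0 -1" --pt "0 0 -85 0 -1" --pt "0 0 -103 0 -1" --pt "0 0 -103 0 -1" --pt "0 0 -103 0 -1"

```text
t: 2.2
ee_pos: [401.4, 339.7, 210.1]
orientation: [0.185, 1.562, -0.186]
ft_force: [0.8, 0.6, -0.8]
width: 88.0
```

```bash
python3 - <<'E'
from h import *
from workcell import ctrl
o=ctrl.get_obs();print(o['ee_pos'],o['ft_force'])
print(back("top",[(193,370),(226,367),(193,336),(224,334)],185).round(0))
print(back("top",[(105,297),(138,298),(108,264),(140,266)],185).round(0))
E
```

```text
[401.40136434 339.66658646 210.12709752] [ 0.75755133  0.60333126 -0.81138404]
[[179. 320. 185.]
 [185. 248. 185.]
 [251. 321. 185.]
 [256. 254. 185.]]
[[335. 515. 185.]
 [333. 443. 185.]
 [407. 511. 185.]
 [403. 441. 185.]]
```

>>> move_arm --pt "0 0 0 0 0" --pt "0 0 0 0 0.7" --pt "0 0 0 0 1" --pt "0 0 0 0 1" --pt "0 0 0 0 1" --pt "0 0 0 0 1" --pt "0 0 0 0 1" --pt "0 0 0 0 1"

```text
t: 3.2
ee_pos: [401.4, 339.4, 210.0]
orientation: [0.184, 1.562, -0.186]
ft_force: [0.6, -0.8, 0.4]
width: 16.2
```

```bash
python3 - <<'E'
from workcell import ctrl
o=ctrl.get_obs();print(o['t'],o['ee_pos'],o['orientation'],o['ft_force'],o['moment'],o['width'])
E
```

```text
3.2 [401.39751813 339.41700436 210.04658937] [ 0.18417088  1.56243553 -0.18609474] [ 0.64556349 -0.84675814  0.4179744 ] [-0.2702376  -0.02962198  0.02719829] 16.218206999989736
```

Grip held (16.2 mm). The hang pose is TCP (401.4, 339.4, 210.0). I lift 3 mm and draw out through the open end.

>>> move_arm --pt "0 0 3 0 1" --pt "0 0 3 0 1" --pt "-10 2.4 3 0 1" --pt "-20 4.8 3 0 1" --pt "-30 7.2 3 0 1" --pt "-40 9.7 3 0 1" --pt "-50 12.1 3 0 1" --pt "-62 15 3 0 1" --pt "-62 15 3 0 1"

```text
t: 4.32
ee_pos: [338.5, 354.6, 213.1]
orientation: [0.183, 1.563, -0.185]
ft_force: [0.0, 0.1, -1.3]
width: 16.0
```

```bash
python3 - <<'E'
from workcell import ctrl,get_image
import cv2,numpy as np
b=get_image("scene")[150:330,370:530]
cv2.imwrite("pics/g2.png",cv2.resize(b,None,fx=3.3,fy=3.3));o=ctrl.get_obs();print(o['ee_pos'],o['ft_force'],o['moment'],o['width'])
E
```

```text
[339.03566385 354.60480929 213.11995037] [ 0.31132648  0.30202753 -0.8294955 ] [0.02031249 0.02639995 0.0082733 ] 15.562692209327336
```

View pics/g2.png

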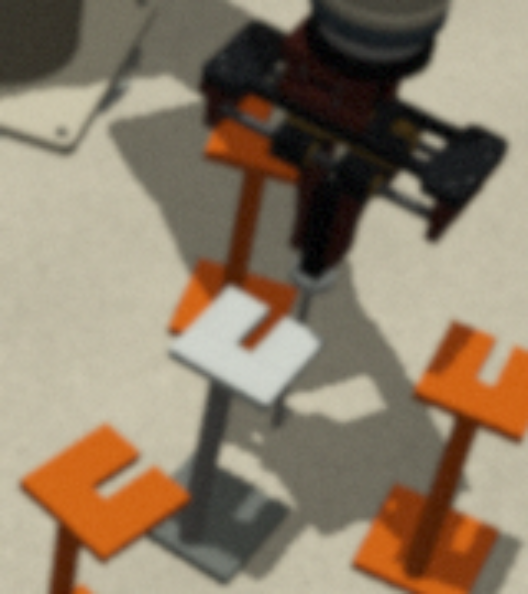

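The rod came out clean and upright, with the toe clear of the plate. I lift high, then swing to the front of the gap with the toe turned across it.

>>> move_arm --pt "0 0 25 0 1" --pt "0 0 60 0 1" --pt "0 0 100 0 1" --pt "0 0 140 0 1" --pt "0 0 170 0 1" --pt "0 0 183 0 1" --pt "5 -20 183 -0.1 1"

```text
t: 5.25
ee_pos: [344.4, 335.1, 396.5]
orientation: [0.264, 1.553, -0.264]
ft_force: [0.0, -0.4, -1.6]
width: 15.8
```

>>> move_arm --pt "10 -35 0 -0.12 1" --pt "20 -70 0 -0.25 1" --pt "30 -105 0 -0.4 1" --pt "40 -140 0 -0.55 1" --pt "50 -175 0 -0.7 1" --pt "60 -210 0 -0.85 1" --pt "70 -245 0 -1.0 1" --pt "80 -280 -10 -1.12 1" --pt "88 -310 -25 -1.22 1" --pt "92 -335 -40 -1.267 1" --pt "95 -345 -50 -1.267 1" --pt "95 -345 -50 -1.267 1"

```text
t: 6.75
ee_pos: [438.9, -10.0, 345.5]
orientation: [1.231, 1.195, -1.235]
ft_force: [-0.4, -0.1, -0.4]
width: 15.7
```

```bash
python3 - <<'E'
from workcell import ctrl,get_image
from scipy.spatial.transform import Rotation as Ro
import cv2,numpy as np
cv2.imwrite("pics/g3.png",get_image("scene"));cv2.imwrite("pics/g3t.png",get_image("top"));o=ctrl.get_obs();print(o['t'],o['ee_pos'],o['ft_force'],o['moment'],o['width'],o['qpos'])
R=Ro.from_rotvec(o['orientation']).as_matrix();print(np.arctan2(R[1,1],R[0,1]))
E
```

```text
6.85 [439.43311055  -9.34109266 346.63571996] [-0.52633945 -0.27647783 -0.12197237] [-0.07071824  0.0450749  -0.051928  ] 15.928257827158166 [-4.77188106e-02 -6.00667519e-05  1.87513961e+00 -9.11223709e-04
  1.26648940e+00 -1.59601338e-02]
-0.0314856511235638
```

View pics/g3.png

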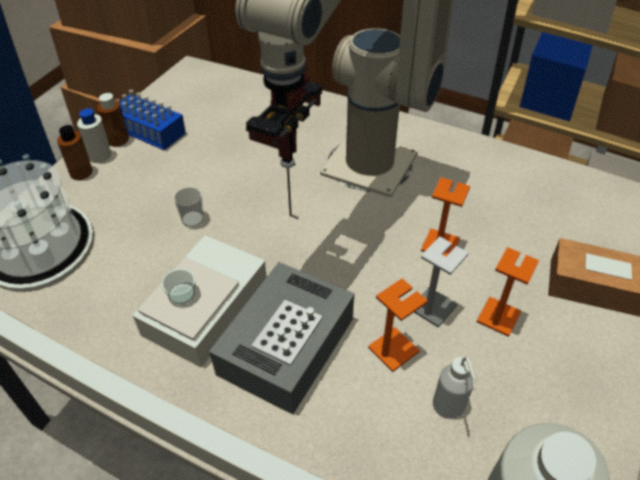

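```bash
python3 - <<'E'
from h import *
im=cv2.imread("pics/g3.png");c=im[140:235,245:340];c=cv2.resize(c,None,fx=6,fy=6,interpolation=cv2.INTER_CUBIC)
p=np.array([439.4,-9.3,0]);
for r in(138,149,160):
    z=346.6+18.7-43-r
    q=proj("scene",[p+[0,0,z],p+[0,-21,z],p+[0,21,z]]);print(r,q.round(1).tolist())
cv2.imwrite("pics/g3c.png",c)
E
```

```text
138 [[289.7, 211.5], [281.4, 208.6], [298.2, 214.5]]
149 [[289.9, 215.1], [281.6, 212.2], [298.3, 218.0]]
160 [[290.1, 218.6], [281.9, 215.7], [298.5, 221.6]]
```

View pics/g3c.png

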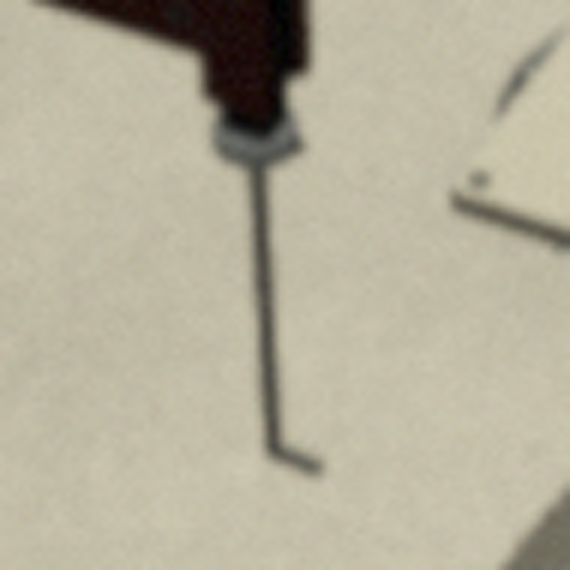

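View pics/g3t.png

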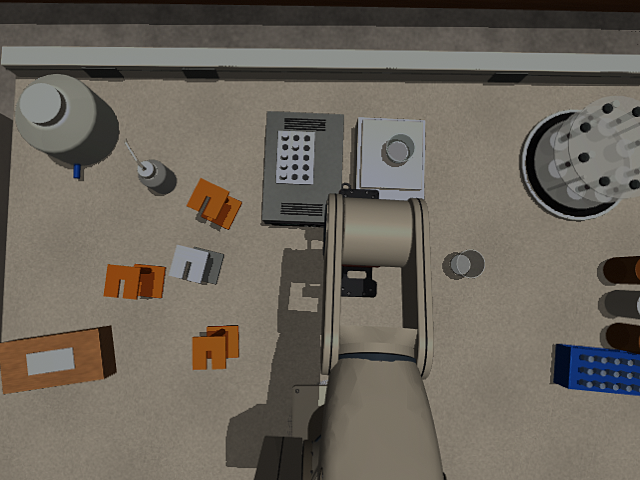

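The scene crop shows the toe pointing to +y (tip at about (298,217)), so the rod hung turned half round. I therefore put the shaft on the -y side of the gap, target about (644,-35). Reach looks like about 150 mm.

>>> move_arm --pt "20 -10 0 0 1" --pt "50 -20 0 0 1" --pt "85 -26 0 0 1" --pt "120 -26 0 0 1" --pt "155 -26 0 0 1" --pt "185 -26 -10 0 1" --pt "200 -26 -30 0 1" --pt "204.5 -26 -50 0 1" --pt "204.5 -26 -56 0 1" --pt "204.5 -26 -56 0 1" --pt "204.5 -26 -56 0 1"

```text
t: 8.22
ee_pos: [644.1, -35.4, 291.7]
orientation: [1.232, 1.192, -1.232]
ft_force: [-0.5, -0.2, -0.6]
width: 15.9
```

```bash
cat > look.py <<'E'
from h import *
from workcell import ctrl,get_image
from scipy.spatial.transform import Rotation as Ro
import sys
n=sys.argv[1]
o=ctrl.get_obs();a=get_image("scene");b=get_image("top")
cv2.imwrite(f"pics/{n}_s.png",a);cv2.imwrite(f"pics/{n}_t.png",b)
f=lambda i,x,y,w,h:cv2.resize(i[y:y+h,x:x+w],(int(w*560/h),560),interpolation=cv2.INTER_CUBIC)
cv2.imwrite(f"pics/{n}.png",np.hstack([f(a,190,190,110,180),f(b,290,95,100,150)]))
R=Ro.from_rotvec(o['orientation']).as_matrix()
print(o['t'],o['ee_pos'],o['ft_force'],o['moment'],o['width'],np.arctan2(R[1,1],R[0,1]))
E
python3 look.py a1
```

```text
8.225 [644.09736338 -35.36348731 291.73979303] [-0.48999257 -0.23569076 -0.57232426] [-0.0626222  -0.01350777 -0.02635825] 15.939509951323236 -0.03140242784395843
```

View pics/a1.png

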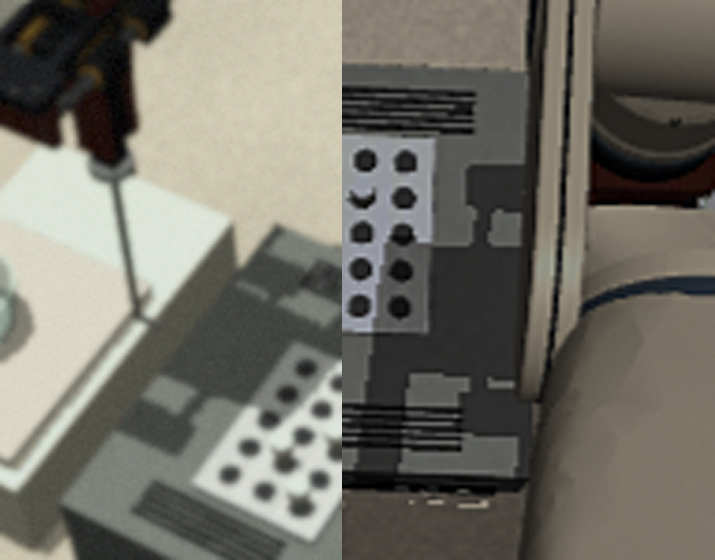

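```bash
python3 - <<'E'
from h import *
p=np.array([644.1,-35.4,0])
for r in(138,149,160):
    z=291.7+18.7-43-r;print(r,z,proj("scene",[p+[0,0,z],p+[0,21,z]]).round(1).tolist())
# backproject tip and vertical rod position residual
print(back("scene",[(234.4,291.3)],118))
E
```

```text
138 129.39999999999998 [[233.1, 288.4], [241.7, 292.0]]
149 118.39999999999998 [[233.7, 291.7], [242.2, 295.2]]
160 107.39999999999998 [[234.2, 294.9], [242.7, 298.5]]
[[642.25730765 -34.76832229 118.        ]]
```

The scene camera and the arm agree on the toe's place to about 2 mm. I lower into the gap.

>>> move_arm --pt "0 0 -15 0 1" --pt "0 0 -30 0 1" --pt "0 0 -45 0 1" --pt "0 0 -60 0 1" --pt "0 0 -75 0 1" --pt "0 0 -85 0 1" --pt "0 0 -92 0 1" --pt "0 0 -92 0 1" --pt "0 0 -92 0 1"

```text
t: 9.45
ee_pos: [644.5, -35.4, 200.3]
orientation: [1.233, 1.191, -1.231]
ft_force: [0.5, -0.0, -0.9]
width: 15.9
```

```bash
python3 look.py a2
```

```text
9.45 [644.51141043 -35.40916852 200.29098232] [ 0.5355124  -0.04168037 -0.90854906] [-0.07936151  0.09491751  0.00377149] 15.865835660385116 -0.03144316125171019
```

View pics/a2.png

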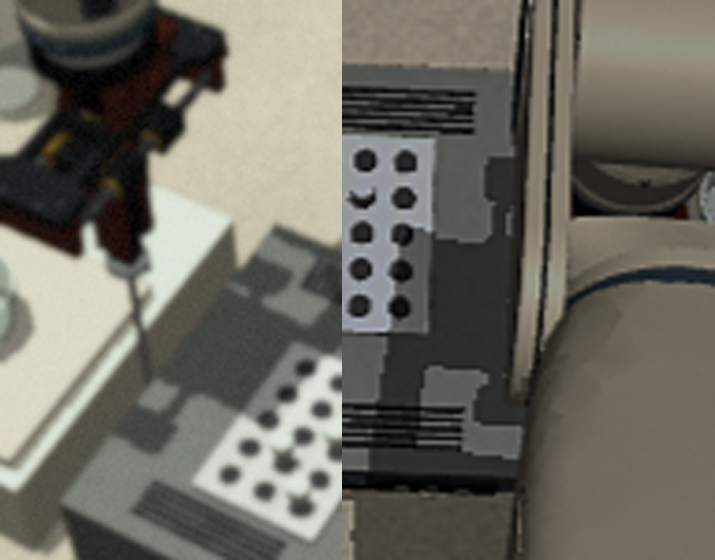

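The rod stands inside the gap with no contact forces. Now I feel downward.

>>> move_arm --pt "0 0 -5 0 1" --pt "0 0 -10 0 1" --pt "0 0 -14 0 1" --pt "0 0 -16 0 1" --pt "0 0 -16 0 1" --pt "0 0 -16 0 1"

```text
t: 10.3
ee_pos: [644.6, -35.4, 184.5]
orientation: [1.233, 1.191, -1.231]
ft_force: [-0.4, -0.4, -1.4]
width: 15.9
```

>>> move_arm --pt "0 0 -1 0 1" --pt "0 0 -2 0 1" --pt "0 0 -2 0 1"

```text
t: 10.68
ee_pos: [644.5, -35.4, 182.4]
orientation: [1.233, 1.191, -1.231]
ft_force: [-0.2, 0.5, -1.1]
width: 15.8
```

>>> move_arm --pt "0 0 -1 0 1" --pt "0 0 -2 0 1" --pt "0 0 -2 0 1"

```text
t: 11.05
ee_pos: [644.4, -35.4, 180.3]
orientation: [1.233, 1.192, -1.231]
ft_force: [-0.2, -0.2, -0.9]
width: 15.6
```

>>> move_arm --pt "0 0 -1 0 1" --pt "0 0 -2 0 1" --pt "0 0 -2 0 1"

```text
t: 11.42
ee_pos: [644.4, -35.4, 178.2]
orientation: [1.233, 1.192, -1.231]
ft_force: [0.3, -0.3, -0.3]
width: 15.9
```

>>> move_arm --pt "0 0 -1 0 1" --pt "0 0 -1.5 0 1" --pt "0 0 -1.5 0 1"

```text
t: 11.8
ee_pos: [644.3, -35.4, 176.6]
orientation: [1.233, 1.192, -1.231]
ft_force: [-0.5, -0.6, -0.3]
width: 15.7
```

>>> move_arm --pt "0 0 -0.5 0 1" --pt "0 0 -1 0 1" --pt "0 0 -1 0 1"

```text
t: 12.18
ee_pos: [644.4, -35.4, 175.8]
orientation: [1.233, 1.192, -1.231]
ft_force: [-0.1, -0.1, 1.2]
width: 16.1
```

>>> move_arm --pt "0 0 -0.3 0 1" --pt "0 0 -0.3 0 1"

```text
t: 12.42
ee_pos: [644.5, -35.4, 175.7]
orientation: [1.233, 1.191, -1.231]
ft_force: [-1.3, -0.8, 2.9]
width: 15.7
```

```bash
python3 look.py a3
```

```text
12.425 [644.47037216 -35.43255371 175.69045592] [-1.32099843 -0.83487341  2.89569216] [-0.08459496  0.31865049  0.0458852 ] 15.723919536635517 -0.03147747401468698
```

Contact is clear: about 3.5 N above the free baseline, with TCP z 175.7 and reach about 151 mm. I draw slowly along the gap with light pressure.

>>> move_arm --pt "-2 0.1 -0.1 0 1" --pt "-5 0.2 -0.1 0 1" --pt "-8 0.3 -0.1 0 1" --pt "-11 0.35 -0.1 0 1" --pt "-14 0.45 -0.1 0 1" --pt "-17 0.55 -0.1 0 1" --pt "-20 0.65 -0.1 0 1" --pt "-20 0.65 -0.1 0 1"

```text
t: 13.52
ee_pos: [624.3, -34.8, 175.7]
orientation: [1.233, 1.191, -1.231]
ft_force: [0.8, -0.1, 2.8]
width: 16.1
```

```bash
python3 look.py a4
```

```text
13.525 [624.25919874 -34.78227061 175.69127984] [ 0.78391858 -0.11268322  2.75876915] [-0.07634722 -0.23757067  0.01725026] 16.060917141451014 -0.03144418557405228
```

>>> move_arm --pt "-3 0.1 -0.1 0 1" --pt "-7 0.2 -0.1 0 1" --pt "-11 0.35 -0.1 0 1" --pt "-16 0.5 -0.1 0 1" --pt "-21 0.7 -0.1 0 1" --pt "-26 0.8 -0.1 0 1" --pt "-31 1.0 -0.1 0 1" --pt "-36 1.15 -0.1 0 1" --pt "-41 1.3 -0.1 0 1" --pt "-46 1.5 -0.1 0 1" --pt "-50 1.6 -0.1 0 1" --pt "-50 1.6 -0.1 0 1"

```text
t: 15.12
ee_pos: [573.9, -33.2, 175.6]
orientation: [1.232, 1.192, -1.232]
ft_force: [1.6, -0.8, 4.9]
width: 15.6
```

>>> move_arm --pt "-3 0.1 -0.1 0 1" --pt "-7 0.2 -0.1 0 1" --pt "-11 0.35 -0.1 0 1" --pt "-16 0.5 -0.1 0 1" --pt "-21 0.7 -0.1 0 1" --pt "-26 0.8 -0.1 0 1" --pt "-31 1.0 -0.1 0 1" --pt "-36 1.15 -0.1 0 1" --pt "-41 1.3 -0.1 0 1" --pt "-46 1.5 -0.1 0 1" --pt "-50 1.6 -0.1 0 1" --pt "-50 1.6 -0.1 0 1"

```text
t: 16.62
ee_pos: [523.3, -31.5, 175.6]
orientation: [1.232, 1.193, -1.232]
ft_force: [2.5, -0.4, 6.4]
width: 16.0
```

```bash
sed -i 's/f(a,190,190,110,180)/f(a,190,170,130,180)/' look.py; python3 look.py a5
```

```text
16.625 [523.25914305 -31.53424606 175.57487709] [ 2.46968173 -0.39324654  6.43815981] [-0.064232   -0.79244184 -0.02585447] 15.975911504387561 -0.03136347096189338
```

View pics/a5.png

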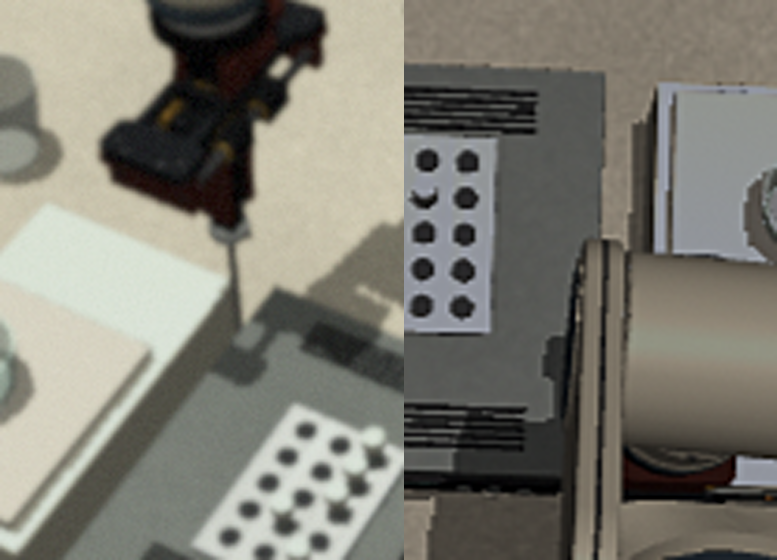

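The gap behind the rod is empty in the top view. The normal force crept up to about 7 N, so I ease off slightly and continue.

>>> move_arm --pt "-3 0.1 0.1 0 1" --pt "-7 0.2 0.2 0 1" --pt "-11 0.35 0.2 0 1" --pt "-16 0.5 0.2 0 1" --pt "-21 0.7 0.2 0 1" --pt "-26 0.8 0.2 0 1" --pt "-31 1.0 0.2 0 1" --pt "-36 1.15 0.2 0 1" --pt "-41 1.3 0.2 0 1" --pt "-45 1.45 0.2 0 1" --pt "-48 1.5 0.2 0 1" --pt "-48 1.5 0.2 0 1"

```text
t: 18.23
ee_pos: [474.8, -30.0, 175.7]
orientation: [1.231, 1.193, -1.233]
ft_force: [-0.3, -0.0, 2.3]
width: 16.2
```

```bash
sed -i 's/f(a,190,170,130,180)/f(a,230,170,100,120)/' look.py; python3 look.py a6
```

```text
18.225 [474.75974425 -30.02535264 175.66038533] [-0.33801274 -0.00838853  2.32474094] [-0.05058156 -0.1547035  -0.07021927] 16.227245338211016 -0.03130317463072306
```

View pics/a6.png

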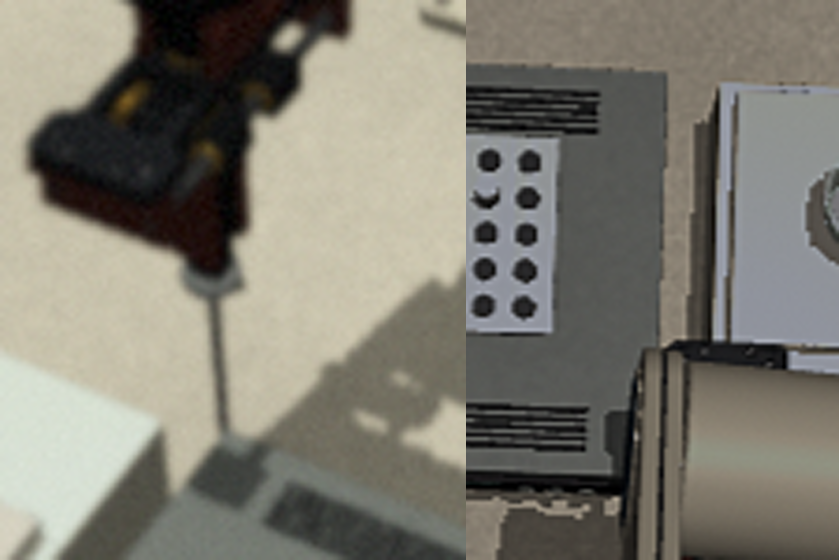

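```bash
python3 - <<'E'
from h import *
q=proj("scene",[[458,-22,2.5],[474.8,-30,3],[474.8,-9,3]]);print(q, (q-[230,170])*560/120)
c=cv2.imread("pics/a6_s.png")[230:280,255:320];cv2.imwrite("pics/a6c.png",cv2.resize(c,None,fx=10,fy=10,interpolation=cv2.INTER_CUBIC))
E
```

```text
[[284.5195447  269.03369932]
 [278.21224278 272.56689012]
 [285.9141581  275.5603816 ]] [[254.42454194 462.15726351]
 [224.99046633 478.64548721]
 [260.93273781 492.61511412]]
```

View pics/a6c.png

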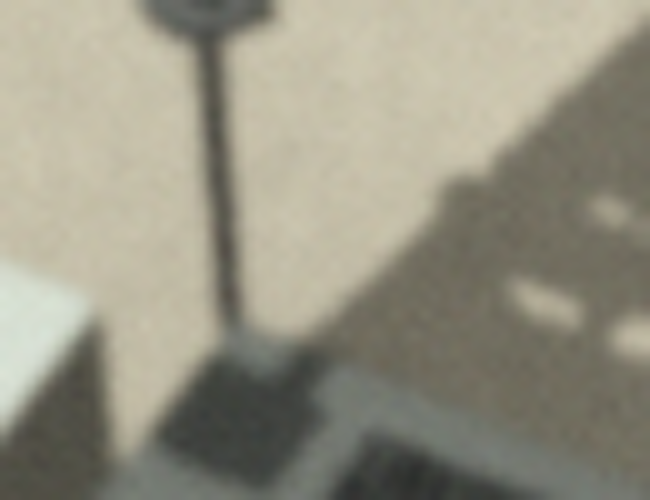

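The ring, if caught, is hidden behind the heater's front edge. I draw on 40 mm; that stays well within the 200 mm limit and brings it into view.

>>> move_arm --pt "-3 0.1 -0.1 0 1" --pt "-7 0.2 -0.1 0 1" --pt "-11 0.35 -0.1 0 1" --pt "-16 0.5 -0.1 0 1" --pt "-21 0.7 -0.1 0 1" --pt "-26 0.8 -0.1 0 1" --pt "-31 1.0 -0.1 0 1" --pt "-35 1.1 -0.1 0 1" --pt "-38 1.2 -0.1 0 1" --pt "-40 1.3 -0.1 0 1" --pt "-40 1.3 -0.1 0 1"

```text
t: 19.7
ee_pos: [434.8, -28.8, 175.6]
orientation: [1.231, 1.194, -1.233]
ft_force: [2.2, -0.7, 4.4]
width: 16.1
```

```bash
python3 look.py a7; python3 - <<'E'
from h import *
print(proj("scene",[[418,-22,2.5]]))
c=cv2.imread("pics/a7_s.png")[205:285,245:335];cv2.imwrite("pics/a7c.png",cv2.resize(c,None,fx=7,fy=7,interpolation=cv2.INTER_CUBIC))
E
```

```text
19.7 [434.76732138 -28.75865017 175.60422645] [ 2.15966851 -0.69556621  4.44610509] [-0.03161979 -0.6357552   0.01446721] 16.130766044277852 -0.03134121607769408
[[292.36747039 257.84945299]]
```

View pics/a7c.png

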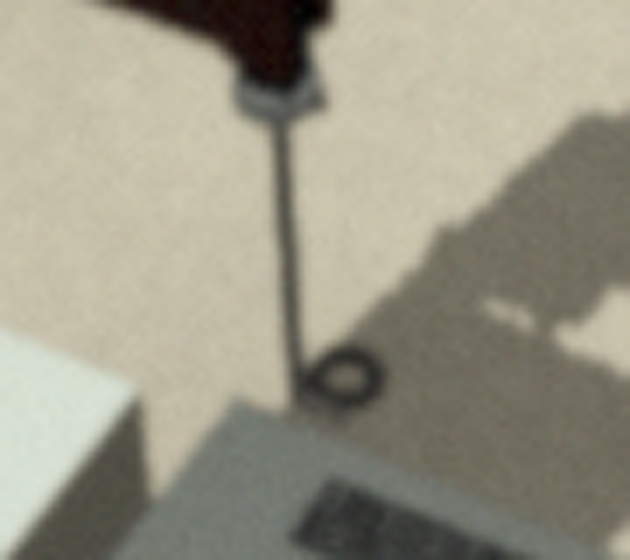

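The ring shows at scene (294,259), i.e. about (417,-18), lying flat at the toe, roughly 94 mm out. I back off 6 mm and lift.

>>> move_arm --pt "2 0 0.5 0 1" --pt "6 0 0.7 0 1" --pt "7 0 8 0 1" --pt "7 0 25 0 1" --pt "7 0 55 0 1" --pt "7 0 90 0 1" --pt "7 0 125 0 1" --pt "7 0 160 0 1" --pt "7 0 195 0 1" --pt "7 0 215 0 1" --pt "7 0 220 0 1" --pt "7 0 220 0 1"

```text
t: 21.3
ee_pos: [441.5, -28.7, 395.0]
orientation: [1.231, 1.195, -1.234]
ft_force: [-0.6, -0.5, -0.7]
width: 15.4
```

>>> move_arm --pt "-5 20 0 0.1 1" --pt "-12 50 0 0.22 1" --pt "-22 85 0 0.36 1" --pt "-32 120 0 0.5 1" --pt "-42 155 0 0.64 1" --pt "-54 190 0 0.78 1" --pt "-66 225 0 0.92 1" --pt "-78 260 0 1.06 1" --pt "-90 300 0 1.2 1" --pt "-98 340 0 1.3 1" --pt "-103 370 0 1.365 1" --pt "-103 383 0 1.365 1"

```text
t: 22.8
ee_pos: [337.7, 355.1, 393.5]
orientation: [0.182, 1.564, -0.188]
ft_force: [-0.3, 0.1, -0.9]
width: 15.6
```

```bash
python3 - <<'E'
from scipy.spatial.transform import Rotation as Ro
import numpy as np
R=Ro.from_rotvec([ 0.18417088,  1.56243553, -0.18609474]).as_matrix();print("grasp yaw",np.arctan2(R[1,1],R[0,1]))
E
python3 look.py a8; python3 - <<'E'
from h import *
a=cv2.imread("pics/a8_s.png")[160:330,230:530];b=cv2.imread("pics/a8_t.png")[150:350,240:440]
cv2.imwrite("pics/a8c.png",np.vstack([cv2.resize(a,(600,340))]));cv2.imwrite("pics/a8d.png",cv2.resize(b,(600,600)))
E
```

```text
grasp yaw 1.334965343742279
22.8 [337.68941791 355.12346445 393.51026039] [-0.33066915  0.09520566 -0.86405461] [-0.02042954 -0.01229269 -0.02962485] 15.583541440863831 1.3349087853043773
```

View pics/a8c.png

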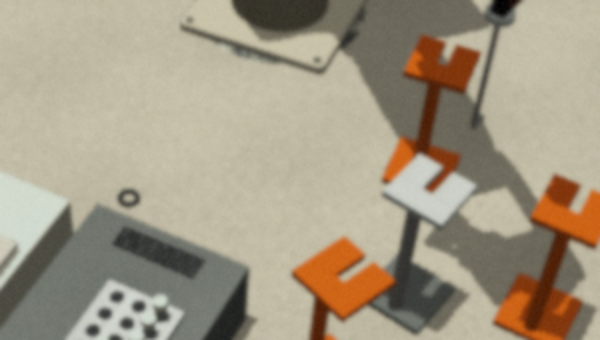

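View pics/a8d.png

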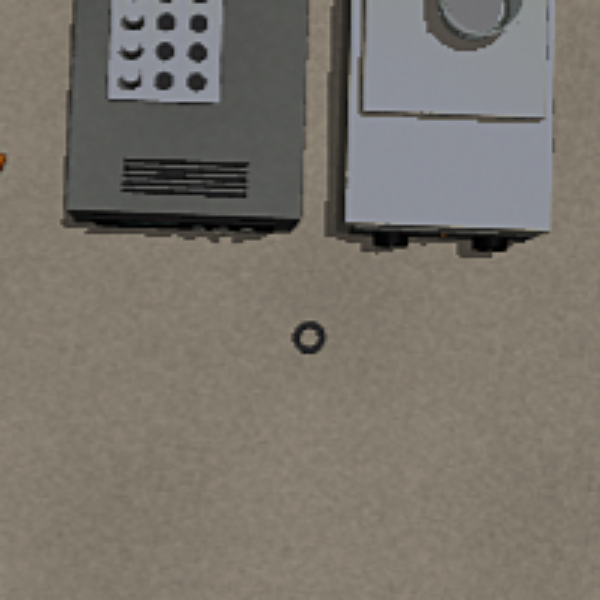

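The ring lies flat in the open (top about (343,262)). I lower to just above plate height in front of the slot.

>>> move_arm --pt "0 -0.3 -25 0 1" --pt "0.5 -0.4 -60 0 1" --pt "0.9 -0.5 -100 0 1" --pt "0.9 -0.5 -140 0 1" --pt "0.9 -0.5 -165 0 1" --pt "0.9 -0.5 -177 0 1" --pt "0.9 -0.5 -180 0 1" --pt "0.9 -0.5 -180 0 1" --pt "0.9 -0.5 -180 0 1"

```text
t: 24.02
ee_pos: [339.7, 354.5, 214.9]
orientation: [0.185, 1.562, -0.188]
ft_force: [0.4, 0.2, -1.1]
width: 16.3
```

```bash
python3 look.py a9; python3 - <<'E'
import cv2
cv2.imwrite("pics/a9c.png",cv2.resize(cv2.imread("pics/a9_s.png")[190:300,400:500],None,fx=5,fy=5,interpolation=cv2.INTER_CUBIC))
E
```

```text
24.025 [339.67649399 354.530972   214.85796678] [ 0.43513315  0.19169752 -1.05268374] [-0.02784794 -0.01700516 -0.00855135] 16.313980716433786 1.3334091477249008
```

View pics/a9c.png

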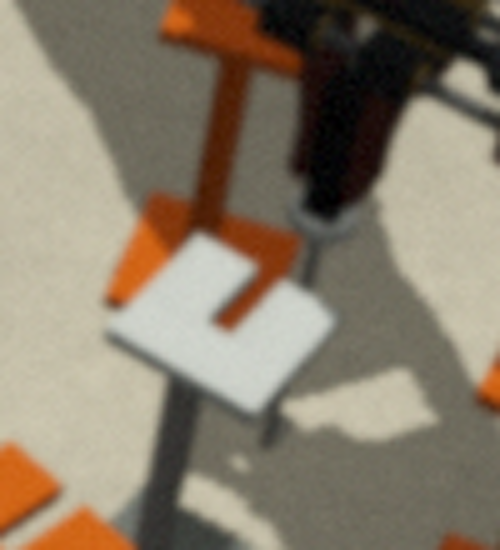

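>>> move_arm --pt "6 -1.5 -1 0 1" --pt "13 -3.2 -1 0 1" --pt "20 -4.9 -1 0 1" --pt "27 -6.6 -1 0 1" --pt "34 -8.3 -1 0 1" --pt "41 -10 -1 0 1" --pt "48 -11.7 -1 0 1" --pt "54 -13.2 -1 0 1" --pt "59 -14.4 -1 0 1" --pt "61.5 -15.1 -1 0 1" --pt "61.5 -15.1 -1 0 1"

```text
t: 25.5
ee_pos: [401.1, 339.3, 213.6]
orientation: [0.185, 1.562, -0.188]
ft_force: [-0.2, -0.2, -1.5]
width: 15.8
```

```bash
python3 look.py b1; python3 - <<'E'
import cv2
cv2.imwrite("pics/b1c.png",cv2.resize(cv2.imread("pics/b1_s.png")[190:300,400:500],None,fx=5,fy=5,interpolation=cv2.INTER_CUBIC))
E
```

```text
25.5 [401.05775346 339.29528503 213.60727004] [-0.23817758 -0.19961561 -1.50141553] [0.04473425 0.04242094 0.00996739] 15.8448058879351 1.3334363353398426
```

View pics/b1c.png

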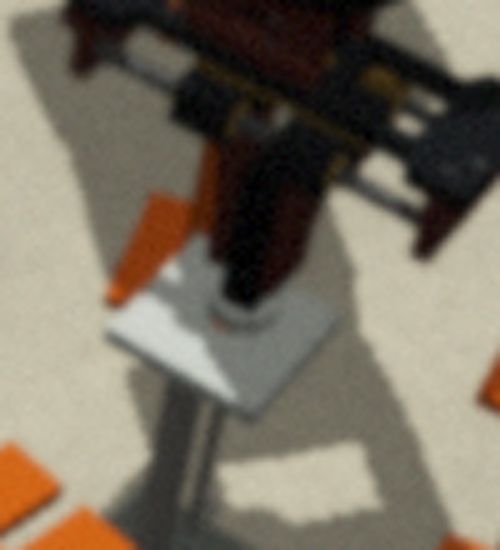

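Seated over the slot without side force. I lower until the collar rests on the plate.

>>> move_arm --pt "0 0 -1 0 1" --pt "0 0 -2 0 1" --pt "0 0 -3 0 1" --pt "0 0 -3.3 0 1" --pt "0 0 -3.3 0 1"

```text
t: 26.22
ee_pos: [400.8, 339.4, 210.3]
orientation: [0.185, 1.562, -0.188]
ft_force: [-0.4, 0.2, -1.8]
width: 16.0
```

>>> move_arm --pt "0 0 -0.4 0 1" --pt "0 0 -0.8 0 1" --pt "0 0 -0.8 0 1"

```text
t: 26.6
ee_pos: [400.9, 339.4, 210.0]
orientation: [0.185, 1.562, -0.188]
ft_force: [-1.6, -1.1, 5.1]
width: 16.0
```

Collar on the plate. I open slowly, then rise.

>>> move_arm --pt "0 0 0.2 0 1" --pt "0 0 0.2 0 0.6" --pt "0 0 0.2 0 0.4" --pt "0 0 0.2 0 0.2" --pt "0 0 0.2 0 -0.2" --pt "0 0 0.2 0 -0.6" --pt "0 0 0.2 0 -1" --pt "0 0 0.2 0 -1" --pt "0 0 0.2 0 -1" --pt "0 0 0.2 0 -1"

```text
t: 27.85
ee_pos: [400.9, 339.4, 210.2]
orientation: [0.185, 1.562, -0.188]
ft_force: [-0.3, 0.8, -0.3]
width: 87.2
```

>>> move_arm --pt "0 0 10 0 -1" --pt "0 0 30 0 -1" --pt "0 0 60 0 -1" --pt "0 0 100 0 -1" --pt "0 0 140 0 -1" --pt "-20 30 150 0 -1" --pt "-50 80 150 0 -1" --pt "-80 130 150 0 -1" --pt "-100 180 150 0 -1" --pt "-110 200 150 0 -1" --pt "-110 200 150 0 -1"

```text
t: 29.22
ee_pos: [290.4, 539.8, 360.1]
orientation: [0.183, 1.562, -0.187]
ft_force: [0.0, -0.4, 0.3]
width: 87.7
```

```bash
python3 look.py b2; python3 - <<'E'
from h import *
a=cv2.imread("pics/b2_s.png");b=cv2.imread("pics/b2_t.png")
cv2.imwrite("pics/b2c.png",np.hstack([cv2.resize(a[210:330,410:490],(360,540),interpolation=cv2.INTER_CUBIC),cv2.resize(b[235:295,160:210],(430,516),interpolation=cv2.INTER_CUBIC)[:540] if 0 else cv2.resize(b[235:295,160:208],(432,540),interpolation=cv2.INTER_CUBIC)]))
cv2.imwrite("pics/b2d.png",b)
E
```

```text
29.225 [290.36193935 539.83880151 360.14855142] [ 0.00898571 -0.40976563  0.31297388] [ 0.03539472  0.01947487 -0.03860695] 87.68083958888153 1.3354592513691401
```

View pics/b2c.png

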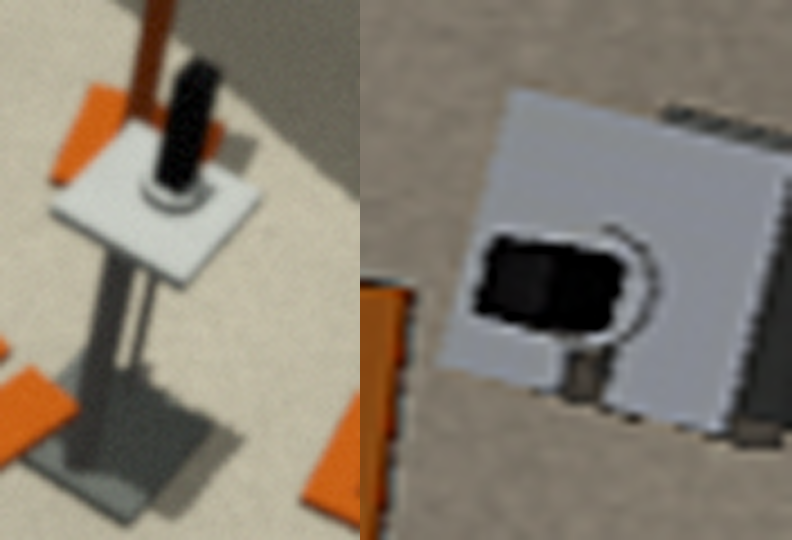

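View pics/b2d.png

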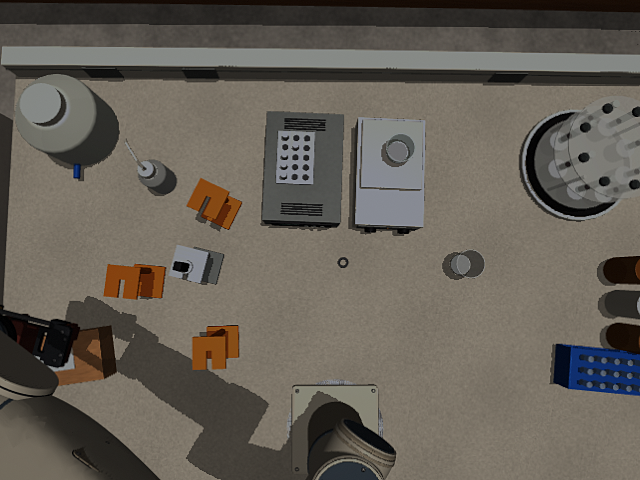

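The rod hangs in the slot as at the start. The ring lies flat at top (343,262), in the open, and all bystanders are where they were. I hand in.

```bash
python3 - <<'E'
from h import *
from workcell import ctrl
p=back("top",[(343,262)],2.5)[0];d=p[:2]-[511,-22];c,s=np.cos(-.032),np.sin(-.032);print(p,"gap frame",c*d[0]+s*d[1],-s*d[0]+c*d[1])
print(ctrl.close_job())
E
```

```text
[418.62792476 -19.75865125   2.5       ] gap frame -92.39649569782561 -0.7152006844332597
the job is handed in; nothing more can be done
None
```

The ring is out of the gap and lies flat on the open bench. The rod hangs by its collar in the slot of the aluminium stand again. I handed the job in at about 29 s.

- **Fishing:** I felt the toe down onto the bench behind the ring (contact about 3.5 N), then drew the ring straight out along the gap. The highest wrist force I read was about 7 N, well under the 20 N limit. The reading is only taken at the end of each move, so I did not see any brief peaks.
- **Ring:** The last picture puts its centre about 92 mm in front of the machines and about 1 mm off the gap's centre line.
- **Rod:** It hangs upright and let go, at the place it came from, and the gripper was well clear of everything.
- **Bystanders:** The beaker, the dish, the wash bottle and the orange look-alike stands showed no visible change in the last picture.

Two things did not match what I assumed:

- **Cameras:** The two cameras disagreed by up to about 6 mm on the rod's collar and by 3 to 4 mm on most other points. I worked from averaged positions and from the pose of the rod when I gripped it.
- **Toe:** It pointed toward the robot in the stand, half a turn from what I had assumed. I saw this in the picture before entering the gap and shifted the rod to suit.

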